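# Clear a proximity sensor and hold its reference target over it

### The job

Clear the proximity sensor: pack the two aluminium pieces standing on it, the round and the square one, upright into the free space of the open case, beside the low block, which stays in. Then take the reference target by its handle, lift it over the upright screen and bring it above the sensor's raised pad, and finish while still holding it there, still and level, about 1 cm above the pad, centred on it, long side along long side, never touching the pad. Do not hit the screen, do not bump the sensor with the gripper, and leave everything else on the desk where it is.

Things in the scene. Friction and masses are not known exactly. Their poses are not given: they have to be found in the camera images.
- sensor: The proximity sensor, fixed to the desk: a black board 210 x 120 x 8 mm (x, y, z) carrying in its middle a raised bare-metal rectangular sensing pad, 120 mm long (along x) and 52 mm wide (along y), whose top with small square electrodes is 14 mm above the desk. A white connector strip near its -x edge, 15 mm high. Origin: centre of the board's underside, on the desk.
- pad_top (a point): The centre of the sensing pad's top face, 14 mm above the desk. Axes as the sensor's: x along the pad's long side, y along its short side, z up.
- round_piece: Plain aluminium cylinder, 40 mm diameter, 60 mm high, about 0.2 kg, standing at first on the sensing pad near one of its ends (either one). Origin: centre of its underside; z is its axis.
- square_piece: Plain aluminium square bar, 36 x 36 mm, 60 mm high, about 0.2 kg, standing at first on the sensing pad near the other end. The two pieces' centres are 60 to 72 mm apart along the pad. Origin: centre of its underside; x and y are normal to its side faces, z up.
- case: Open grey plastic storage case, fixed to the desk: outside 134 mm (x) x 62 mm (y) x 35 mm high, walls and floor 5 mm thick, so inside 124 x 52 mm and 30 mm deep. It holds a low block at its +x end; the rest of it is a single free space about 90 x 52 mm, which takes the two pieces standing side by side along x with about 15 mm to spare in all. Origin: centre of its underside, on the desk.
- case_in (a point): The centre of the case's inner floor, 5 mm above the desk; axes as the case's, x along its long side.
- low_block: Low aluminium block, 30 (x) x 40 (y) x 25 mm high, lying loose in the case against its +x end; its centre is about 44 mm from the case's centre. It is to stay in the case. Origin: centre of its underside.
- screen: Upright aluminium shielding screen, fixed to the desk between the target's cork pad and the sensor: a sheet 260 mm long (along x), 4 mm thick (along y), its top edge 90 mm above the desk, on a flat foot 260 x 50 x 6 mm. Origin: centre of the foot's underside, on the desk.
- park: Cork pad 120 x 60 x 12 mm, fixed to the desk on the far (+y) side of the screen from the sensor, where the target plate lies at first. Origin: centre of its underside.
- target: The reference target, loose: a flat steel plate 100 mm (x) x 40 mm (y) x 8 mm, with an upright black plastic handle in its middle, a flat bar 30 mm (x) x 14 mm (y) that reaches from the plate to 75 mm above the plate's underside. About 0.15 kg. Origin: centre of the plate's underside; x along the plate's long side, z up the handle. It is symmetric under a half turn.
- mouse: Black computer mouse, about 104 x 62 x 33 mm. Bystander, to be left alone; origin: centre of its underside.
- mug: White mug, 80 mm across, 90 mm high, handle to one side. Bystander, to be left alone; origin: centre of its underside.
- tape: Small roll of clear tape lying flat, 64 mm across, 19 mm high. Bystander, to be left alone; origin: centre of its underside.
- screw_jar: Glass jar with steel cap, 44 mm across, 60 mm high. Bystander, to be left alone; origin: centre of its underside.
- driver: Screwdriver, 170 mm long, lying flat. Bystander, to be left alone; origin: about its middle.
- meter: Grey hand-held multimeter lying flat, 150 x 75 x 30 mm. Bystander, to be left alone; origin: centre of its underside.

How it is judged:
On the way, in this order (a step that is already met when the one before it is completed fails the run):
1. both pieces stand upright on the case's floor, let go (x of round_piece in the frame of case_in between -0.062 and 0.062 m and y of round_piece in the frame of case_in between -0.026 and 0.026 m and z of round_piece in the frame of case_in between -0.004 and 0.005 m and angle between each of round_piece, square_piece's own z axis and vertical below 0.12 rad and x of square_piece in the frame of case_in between -0.062 and 0.062 m and y of square_piece in the frame of case_in between -0.026 and 0.026 m and z of square_piece in the frame of case_in between -0.004 and 0.005 m and contact force between the fingers and round_piece below 0.2 N and contact force between the fingers and square_piece below 0.2 N), for 0.2 s.
2. the target passes over the screen, its underside higher than the screen's top edge (y of target in the frame of screen between -0.06 and 0.06 m and x of target in the frame of screen between -0.15 and 0.15 m and height (world z) of target above 0.09 m), for 0.04 s.
At the end, for the whole second after the job is handed in: Both pieces upright on the case's floor, let go; low block flat in the case. Target in the fingers, still, underside 3 to 20 mm above the pad, centre within 10 mm of the pad's, long side within 0.14 rad of the pad's, level within 0.1 rad, touching neither sensor, screen nor pieces (all of step 1 and x of low_block in the frame of case_in between -0.062 and 0.062 m and y of low_block in the frame of case_in between -0.026 and 0.026 m and z of low_block in the frame of case_in between -0.004 and 0.005 m and angle between low_block's own z axis and vertical below 0.12 rad and z of target in the frame of pad_top between 0.003 and 0.02 m and horizontal distance between target and pad_top below 0.01 m and angle between the x axis of target and the x axis of pad_top, either way round below 0.14 rad and angle between target's own z axis and vertical below 0.1 rad and linear speed of target below 0.02 m/s and contact force between the fingers and target above 1 N and contact force between target and sensor below 0.1 N and contact force between target and screen below 0.1 N and contact force between target and round_piece below 0.1 N and contact force between target and square_piece below 0.1 N); the arm keeps its last pose, push and grip.
It fails at once if the target touches the sensor (contact force between target and sensor above 0.3 N).
It fails at once if the screen is hit (over 2 N) (contact force between anything else and screen above 2 N).
It fails at once if the gripper or arm bumps the sensor (over 5 N) (contact force between any of the fingers, the arm and sensor above 5 N).
It fails at once if a bystander is moved by more than 30 mm (distance of any of mouse, mug, tape, screw_jar, driver, meter from where it was at the start of the episode above 0.03 m).
It also fails if it takes over 72 s, if anything falls off the work surface, if the arm or the gripper's body presses on something with over 40 N, if the wrist force passes 120 N, or if a joint passes its speed limit or range.

### The arm

A 6-joint arm with a two-finger parallel gripper is mounted at the origin on the work surface. World frame = base frame: x ahead of the robot, y to its left, z up, the work surface at z = 0. Lengths are in m, angles in rad, forces in N, time in s.
With the tool pointing down it reaches from about 0.225 to 0.875 m from the base axis. Payload 3.4 kg.
Tool frame: the origin (TCP) lies at the very end of the fingers, on their centre line; the grasp point (between the pads) lies 19 mm behind it; z points along the fingers, y is the line along which they close (so a half turn about z gives the same grasp; the last joint's range is limited). The gripper opens to 85 mm and grips with 20 to 120 N. Pads are 22 mm wide; open, the fingers measure 114 mm over their backs; the gripper's body (76 mm by 85 mm) begins 54 mm behind the grasp point. The pads swing forward as they close: fully open they stand 13 mm farther back than shut.
Start: joints at [-1.384, 0.276, 1.505, -0, 1.361, -0.121], TCP at [0.174, -0.548, 0.198] pointing down, gripper open.
Joint ranges: [-2.89, 2.89], [-0.75, 2.08], [0.22, 2.7], [-1.18, 4.32], [0.11, 2.71], [-2.7, 2.7]. Speed limits (rad/s): [2.57, 2.57, 3.14, 3.14, 3.14, 3.14].

### API

Orientations are given as a unit quaternion [w, x, y, z].
In Python, from rig import manip, get_image, camera_info gives the robot as it stands. The module is installed in compiled form; this text tells all that it offers.
- The arm moves only by the shell command python3 -m crank 'ROWS' [FORCE]. ROWS is a JSON object of lists of equal length, an entry for each row: "translation": the shift along the tool's x, y, z in mm, a list of three; "roll": the turn about the tool's z in rad; "fingers": the opening, from 0 (shut) to 1 (fully open). A call has 1 to 8 rows; each row shifts and turns the commanded pose from where the row before left it, along the tool's axes as they then stand; what a row does not reach is not made up. A row lasts 1/10 s, in which the tool goes at most 50 mm and 8.59 degrees, less where a joint would pass 70% of its speed; a pose out of reach is approached as far as the arm can. A call is refused whole if a number of a shift passes 50 or a number of a turn 0.15, either way. A call with a gripper value outside its range is refused whole. The fingers move at their own pace and stop on an object; FORCE is the grip in N (left out, the last holds). Time passes only in rows, so rows that do not move let the fingers close. It gives the time, the measured TCP pose, the force, the opening and the grip force at its end, in the units of the state.
- manip.get_state(): the state, without advancing time (a new reading comes with each control period).
- get_image(name): name is "scene" or "side" or "wrist"; returns the picture (480x640x3 uint8, blue, green, red); there is no depth.
- camera_info(name): a dict with "mtx" (3x3 intrinsics, pixels), "rvec" (rotation vector, rad) and "tvec" (3), from world to camera coordinates, as OpenCV has them. Camera axes: x right, y down, z forward; pixel columns grow to the right and rows downward; lengths in m; the calibration is good to about 2 mm. A picture is of the moment at which its call begins: read the wrist's pose just before it. camera_info takes no time and is no camera call; for the wrist camera it gives the pose at the moment of the call.
- manip.sign_off(): hands the job in; it is judged then, once.
The state is a dict: "clock": time; "qpos": joint angles; "qd": joint speeds; "effort": joint torques, N m; "position": TCP position; "ee_rot": TCP orientation; "contact_force": force on the tool from outside, world axes, zero at the start; "moment": the same for the moment, N m; "width": finger opening in m; "gripper_force": force on a finger pad.
Only numpy, scipy, OpenCV 4.12 (cv2) and the standard library are available. Lean on these libraries where they do the work, as an engineer would, in place of code of your own. Each camera call takes 0.05 s, during which the arm holds its last target. There are 200 camera calls.

## Working session

There is one attempt and no reset: what is moved stays moved. The work goes in short steps, Python scripts to look and compute and a shell command to move; the robot and the scene stay as the last step left them, time stands still between calls to the robot, and variables do not carry over. Pictures are saved under pics/ and viewed, at most 10 in all, crops included, and the job is handed in when it is done.

```bash
mkdir -p pics; python3 - <<'E'
from rig import manip,get_image,camera_info
import cv2
print(manip.get_state())
for n in("scene","side"):
    im=get_image(n); cv2.imwrite(f"pics/{n}0.png",im); print(n,camera_info(n))
E
```

```text
{'clock': 0.0, 'qpos': array([-1.38398587e+00,  2.76600052e-01,  1.50615369e+00,  1.60274937e-05,
        1.36073528e+00, -1.20982212e-01]), 'qd': array([-0.00020018,  0.00174673, -0.00070304, -0.00065384,  0.00166837,
        0.00065891]), 'effort': array([ 3.16214964e-04, -4.16783094e+01, -2.45806521e+01, -6.44431384e-05,
        1.10537579e-02, -6.90504038e-06]), 'position': array([ 0.17409541, -0.54736712,  0.19712873]), 'ee_rot': array([-9.47927800e-04,  9.88181126e-01,  1.53287841e-01, -2.33712325e-05]), 'contact_force': array([-0.43680351,  0.55149727, -0.05932371]), 'moment': array([0.03562964, 0.01384167, 0.02269165]), 'gripper_force': 0.0, 'width': 0.08535333882327331}
scene {'mtx': array([[456.54754084,   0.        , 321.60146255],
       [  0.        , 456.54754084, 236.8324973 ],
       [  0.        ,   0.        ,   1.        ]]), 'rvec': array([ 1.97046148,  1.71683849, -0.55968534]), 'tvec': array([-0.00305202, -0.41441234,  1.36730027])}
side {'mtx': array([[612.44245201,   0.        , 317.52277199],
       [  0.        , 612.44245201, 238.27670478],
       [  0.        ,   0.        ,   1.        ]]), 'rvec': array([ 2.31674933, -0.17034839,  0.08625377]), 'tvec': array([-0.56111363,  0.05749698,  1.38240871])}
```

View pics/scene0.png

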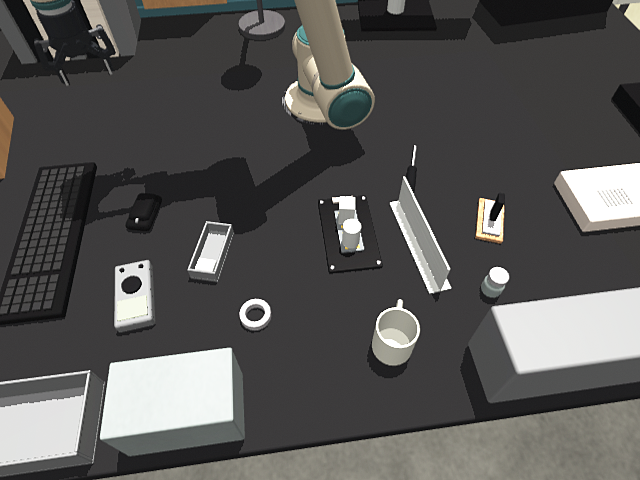

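View pics/side0.png

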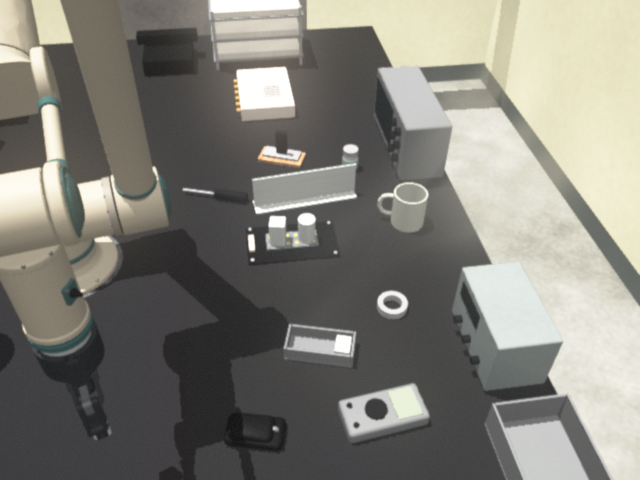

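The scene view shows the sensor (320-380, 195-270) with the square piece at (346,210) and the round one at (351,235). The case is at (190-232, 222-282), the screen at (390-450, 180-290) and the target at (491,218). In the side view the sensor is at (247-338, 222-262), the case at (284-356, 325-366) with the low block at its right end, and the target at (282,155).

```bash
cat > h.py <<'E'
import numpy as np,cv2
from rig import manip,get_image,camera_info
from scipy.spatial.transform import Rotation as R
def cast(ci,px,z):
    """pixels (N,2) -> world points on plane z"""
    M=cv2.Rodrigues(np.array(ci["rvec"]))[0]; c=-M.T@np.array(ci["tvec"])
    u=cv2.undistortPoints(np.float64(px).reshape(-1,1,2),ci["mtx"],None).reshape(-1,2)
    d=np.c_[u,np.ones(len(u))]@M
    return c+d*((z-c[2])/d[:,2])[:,None]
def togo(p):
    """world displacement to p in tool axes, mm"""
    s=manip.get_state(); q=s["ee_rot"]; r=R.from_quat(q,scalar_first=True)
    return np.round(r.inv().apply(np.array(p)-s["position"])*1000,1)
def yaw():
    y=R.from_quat(manip.get_state()["ee_rot"],scalar_first=True).as_matrix()[:,1]
    return np.arctan2(y[1],y[0]) # direction of closing line
E
python3 - <<'E'
from h import *
np.set_printoptions(precision=3,suppress=True)
s=camera_info("side");c=camera_info("scene")
print("case side rim",cast(s,[(287,325),(356,330),(354,366),(284,360)],.035))
print("case scene rim",cast(c,[(203,222),(232,226),(220,281),(190,276)],.035))
print("sensor side",cast(s,[(250,229),(334,222),(338,255),(247,262)],.008))
print("sensor scene",cast(c,[(319,199),(368,195),(381,266),(331,272)],.008))
print("sq,rd top side",cast(s,[(277,222),(306,219)],.074))
print("sq,rd top scene",cast(c,[(344,200),(351,226)],.074))
print("screen top side",cast(s,[(252,178),(355,165)],.09),"scene",cast(c,[(404,180),(449,268)],.09))
print("target side",cast(s,[(262,149),(305,153),(303,163),(258,159)],.012),"handle",cast(s,[(281,134)],.087),cast(c,[(500,197)],.087))
w=camera_info("wrist");M=cv2.Rodrigues(np.array(w["rvec"]))[0];print("wrist",-M.T@w["tvec"],M,w["mtx"]);print(manip.get_state()["position"],yaw())
E
```

```text
case side rim [[ 0.464 -0.273  0.035]
 [ 0.598 -0.305  0.035]
 [ 0.577 -0.388  0.035]
 [ 0.449 -0.356  0.035]]
case scene rim [[ 0.454 -0.334  0.035]
 [ 0.475 -0.268  0.035]
 [ 0.617 -0.297  0.035]
 [ 0.596 -0.359  0.035]]
sensor side [[ 0.412  0.051  0.008]
 [ 0.615  0.047  0.008]
 [ 0.605 -0.066  0.008]
 [ 0.398 -0.059  0.008]]
sensor scene [[ 0.399 -0.058  0.008]
 [ 0.402  0.064  0.008]
 [ 0.611  0.052  0.008]
 [ 0.611 -0.06   0.008]]
sq,rd top side [[ 0.473 -0.008  0.074]
 [ 0.539 -0.007  0.074]]
sq,rd top scene [[ 0.466 -0.01   0.074]
 [ 0.541 -0.007  0.074]]
screen top side [[0.429 0.141 0.09 ]
 [0.685 0.159 0.09 ]] scene [[0.439 0.134 0.09 ]
 [0.684 0.165 0.09 ]]
target side [[0.468 0.372 0.012]
 [0.584 0.337 0.012]
 [0.572 0.291 0.012]
 [0.454 0.326 0.012]] handle [[0.519 0.325 0.087]] [[0.516 0.336 0.087]]
wrist [ 0.247 -0.525  0.374] [[ 0.303 -0.953 -0.001]
 [-0.909 -0.289  0.302]
 [-0.288 -0.091 -0.953]] [[339.663   0.    320.234]
 [  0.    339.663 238.466]
 [  0.      0.      1.   ]]
[ 0.174 -0.547  0.197] -1.263035383308842
```

```bash
python3 -m crank '{"translation":[[44,-12,0],[44,-12,0],[44,-12,0],[44,-12,0],[44,-12,0],[44,-12,0],[44,-12,0],[44,-12,0]],"roll":[0,0,0,0,0,0,0,0],"fingers":[1,1,1,1,1,1,1,1]}' 60
python3 -m crank '{"translation":[[40,-13,0],[40,-13,0],[0,0,0],[0,0,0],[0,0,0],[0,0,0]],"roll":[0,0,0.14,0.14,0.14,0.12],"fingers":[1,1,1,1,1,1]}'
python3 -m crank '{"translation":[[0,0,0],[0,0,0]],"roll":[0,0],"fingers":[1,1]}'
python3 - <<'E'
from h import *
import json
ci=camera_info("wrist"); im=get_image("wrist"); cv2.imwrite("pics/w1.png",im)
json.dump({k:np.array(v).tolist() for k,v in ci.items()},open("w1.json","w"))
s=manip.get_state();print(s["position"],yaw(),s["clock"])
E
```

```text
clock: 0.9
position: [0.4817, -0.3484, 0.1976]
ee_rot: [-0.0, 0.988, 0.153, -0.0]
contact_force: [1.0, -0.7, -0.4]
width: 0.0856
gripper_force: 0.0
clock: 1.5
position: [0.5488, -0.3004, 0.1973]
ee_rot: [-0.0, 0.993, -0.118, -0.001]
contact_force: [-0.1, 0.2, -0.3]
width: 0.0853
gripper_force: 0.0
clock: 1.7
position: [0.5487, -0.3008, 0.1976]
ee_rot: [-0.0, 0.993, -0.115, -0.0]
contact_force: [1.0, -0.1, 0.2]
width: 0.0859
gripper_force: 0.0
[ 0.54878097 -0.30081301  0.19773045] -1.8009321161494074 1.75
```

View pics/w1.png

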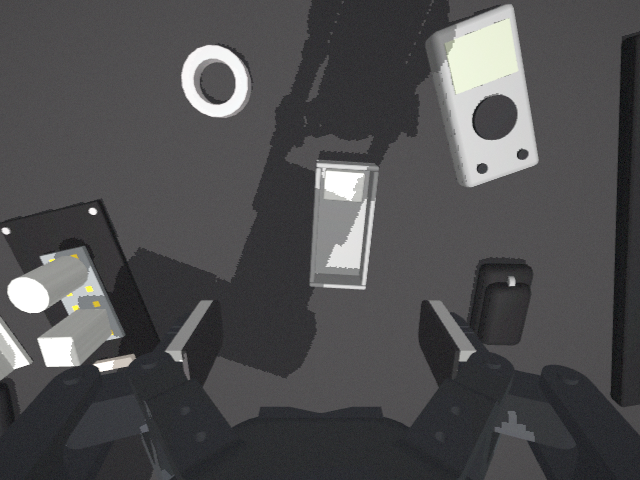

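The wrist view shows the case from above, with rim corners near (317,160), (378,162), (366,289) and (310,287). The low block is at its top, +x end (323-368, 170-200). The pieces and the sensor are at the left edge.

```bash
python3 -m crank '{"translation":[[-11,-47,0],[-11,-47,0],[-11,-47,0],[-11,-47,0],[-11,-47,0],[-11,-47,0],[0,0,0],[0,0,0]],"roll":[0,0,0,0,0,0,-0.11,-0.1],"fingers":[1,1,1,1,1,1,1,1]}'
python3 -m crank '{"translation":[[0,0,0],[0,0,0]],"roll":[0,0],"fingers":[1,1]}'
python3 - <<'E'
from h import *
import json
np.set_printoptions(precision=4,suppress=True)
c1={k:np.array(v) for k,v in json.load(open("w1.json")).items()}
q=cast(c1,[(317,160),(378,162),(366,289),(310,287)],.035);print(q,q.mean(0))
for a,b in((0,3),(1,2),(0,1),(3,2)): d=q[a]-q[b];print(np.arctan2(d[1],d[0]),np.hypot(*d[:2]))
print("block",cast(c1,[(323,199),(366,202),(327,171),(368,173)],.03))
ci=camera_info("wrist"); im=get_image("wrist"); cv2.imwrite("pics/w2.png",im)
json.dump({k:np.array(v).tolist() for k,v in ci.items()},open("w2.json","w"))
s=manip.get_state();print(s["position"],yaw(),s["clock"])
E
```

```text
clock: 2.55
position: [0.5494, -0.0093, 0.1982]
ee_rot: [0.0, 1.0, -0.006, 0.0]
contact_force: [0.4, -0.2, 0.2]
width: 0.0855
gripper_force: 0.0
clock: 2.75
position: [0.5496, -0.0114, 0.198]
ee_rot: [0.0, 1.0, -0.012, -0.0]
contact_force: [0.1, -0.8, -0.0]
width: 0.0853
gripper_force: 0.0
[[ 0.5976 -0.3097  0.035 ]
 [ 0.5821 -0.3674  0.035 ]
 [ 0.4502 -0.3303  0.035 ]
 [ 0.4666 -0.2708  0.035 ]] [ 0.5241 -0.3196  0.035 ]
-0.28878293284319734 0.13664048260322548
-0.27467197334031 0.1370486116717253
1.3091605154433665 0.05975564408175891
1.3019160754720709 0.061679665490221955
block [[ 0.5577 -0.3066  0.03  ]
 [ 0.5446 -0.349   0.03  ]
 [ 0.5845 -0.3169  0.03  ]
 [ 0.5732 -0.3565  0.03  ]]
[ 0.5496 -0.0115  0.1979] -1.5946627895444776 2.8
```

View pics/w2.png

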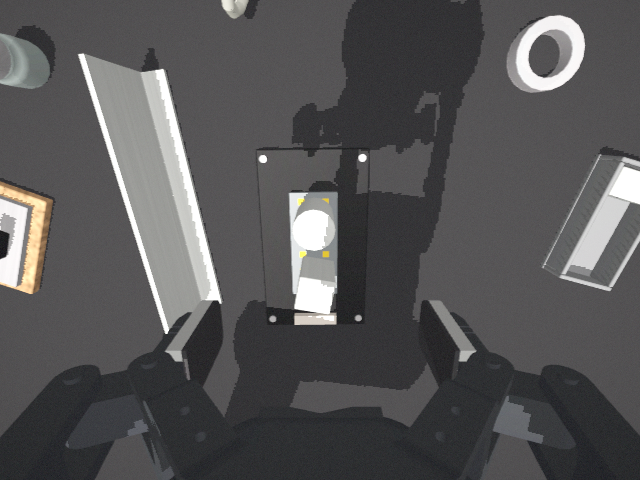

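The wrist view shows the sensor at (257-369, 149-324) with screw heads at (263,159), (362,158), (272,319) and (358,318). The round top is at (314,230). The square top is at about (315,294), turned a little, and the screen is on the left.

```bash
python3 - <<'E'
from h import *
import json
np.set_printoptions(precision=4,suppress=True)
c={k:np.array(v) for k,v in json.load(open("w2.json")).items()}
im=cv2.imread("pics/w2.png");g=im.min(2)
m=(g>225).astype(np.uint8);m[:,:245]=0;m[:,400:]=0
for k in cv2.findContours(m,0,2)[0]:
    if cv2.contourArea(k)>8:
        (x,y),(w,h),a=cv2.minAreaRect(k); print(cv2.contourArea(k),x,y,w,h,a)
        if cv2.contourArea(k)>300:
            p=cast(c,cv2.boxPoints(((x,y),(w,h),a)),.074);print(p,p.mean(0)); 
            w=cast(c,k.reshape(-1,2),.074)[:,:2].astype(np.float32)*1000; print("world rect",cv2.minAreaRect(w),cv2.minEnclosingCircle(w))
b=cast(c,[(263,159),(362,158),(272,319),(358,318)],.008);print("screws",b,b.mean(0),[np.arctan2(*(b[i]-b[j])[[1,0]]) for i,j in((0,2),(1,3))])
b=cast(c,[(290,192),(337,192)],.014);print("pad +x end",b)
b=cast(c,[(79,55),(166,332)],.09);print("screen top far edge",b)
z=im[140:335,245:385];cv2.imwrite("pics/z2.png",cv2.resize(z,None,fx=4,fy=3.05,interpolation=2)[:600])
E
```

```text
39.0 324.5 318.0 4.0 17.0 90.0
1004.5 314.4459533691406 295.3243408203125 35.51018142700195 32.05780029296875 9.462322235107422
[[ 0.4588  0.0159  0.074 ]
 [ 0.4928  0.0092  0.074 ]
 [ 0.4859 -0.0245  0.074 ]
 [ 0.4514 -0.0189  0.074 ]] [ 0.4722 -0.0046  0.074 ]
world rect ((472.17236328125, -4.672889709472656), (35.132205963134766, 34.90895080566406), 78.91561126708984) ((472.19586181640625, -4.407080173492432), 23.582937240600586)
1528.0 310.01580810546875 238.38710021972656 91.9234619140625 37.84603500366211 87.66268920898438
[[ 0.5738  0.015   0.074 ]
 [ 0.5744 -0.0187  0.074 ]
 [ 0.4848 -0.0208  0.074 ]
 [ 0.484   0.016   0.074 ]] [ 0.5293 -0.0021  0.074 ]
world rect ((528.8496704101562, -1.7446403503417969), (34.45802688598633, 89.92565155029297), 89.40031433105469) ((528.8884887695312, 7.508465766906738), 45.43210220336914)
36.0 262.60003662109375 158.70001220703125 7.155416965484619 6.708203315734863 63.43495178222656
34.0 362.0 157.49998474121094 6.363961219787598 6.363960266113281 45.0
screws [[ 0.5994  0.0471  0.008 ]
 [ 0.5979 -0.0573  0.008 ]
 [ 0.4079  0.0503  0.008 ]
 [ 0.4068 -0.055   0.008 ]] [ 0.503  -0.0037  0.008 ] [np.float64(-0.016710924085049865), np.float64(-0.012042643440022316)]
pad +x end [[ 0.5647  0.0198  0.014 ]
 [ 0.5636 -0.0304  0.014 ]]
screen top far edge [[0.6848 0.1661 0.09  ]
 [0.4449 0.1391 0.09  ]]
```

View pics/z2.png

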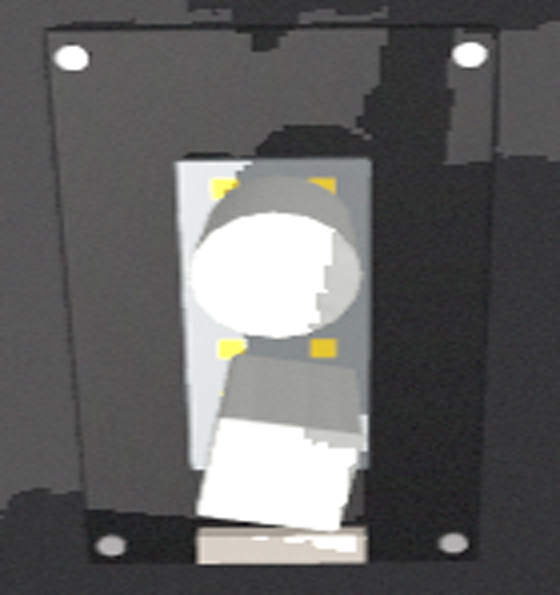

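```bash
python3 -m crank '{"translation":[[-39,-2.5,0],[-38.5,-2.5,0],[0,0,0],[0,0,0],[0,0,35],[0,0,35],[0,0,20],[0,0,0]],"roll":[0,0,0.085,0.085,0,0,0,0],"fingers":[1,1,1,1,1,1,1,1]}'
python3 -m crank '{"translation":[[0,0,0],[0,0,0]],"roll":[0,0],"fingers":[1,1]}'
python3 - <<'E'
from h import *
import json
np.set_printoptions(precision=4,suppress=True)
c={k:np.array(v) for k,v in json.load(open("w2.json")).items()}
print("round",cast(c,[(314.25,229.8)],.074))
print(togo([.472,-.0047,.044]),yaw()+np.pi/2)
E
```

```text
clock: 3.6
position: [0.4696, -0.0046, 0.1054]
ee_rot: [-0.0, 0.995, -0.097, -0.003]
contact_force: [0.4, 0.9, -0.8]
width: 0.0852
gripper_force: 0.0
clock: 3.8
position: [0.4736, -0.005, 0.1094]
ee_rot: [0.0, 0.995, -0.096, 0.001]
contact_force: [-0.1, -0.4, 0.3]
width: 0.0852
gripper_force: 0.0
round [[ 0.5394 -0.0063  0.074 ]]
[-1.9  0.1 65.4] -0.19292718775893358
```

```bash
python3 -m crank '{"translation":[[-1.5,0,25],[0,0,25],[0,0,15],[0,0,0],[0,0,0],[0,0,0],[0,0,0],[0,0,0]],"roll":[0,0,0,0,0,0,0,0],"fingers":[1,1,1,1,0,0,0,0]}' 40
python3 -m crank '{"translation":[[0,0,0],[0,0,0],[0,0,0],[0,0,0]],"roll":[0,0,0,0],"fingers":[0,0,0,0]}' 40
```

```text
clock: 4.6
position: [0.4714, -0.0044, 0.0438]
ee_rot: [0.0, 0.995, -0.096, 0.001]
contact_force: [-0.1, 0.4, 0.6]
width: 0.0281
gripper_force: 0.0
clock: 5.0
position: [0.4707, -0.0043, 0.0429]
ee_rot: [0.0, 0.995, -0.096, -0.0]
contact_force: [0.2, -0.4, 0.7]
width: -0.0001
gripper_force: 0.0
```

```bash
python3 - <<'E'
from h import *
a=get_image("side")[140:300,200:400];b=get_image("wrist");b=b[100:480,140:500]
cv2.imwrite("pics/chk1.png",np.hstack([cv2.resize(a,(425,340),interpolation=2),cv2.resize(b,(360,340))]))
E
```

```text
(no output)
```

View pics/chk1.png

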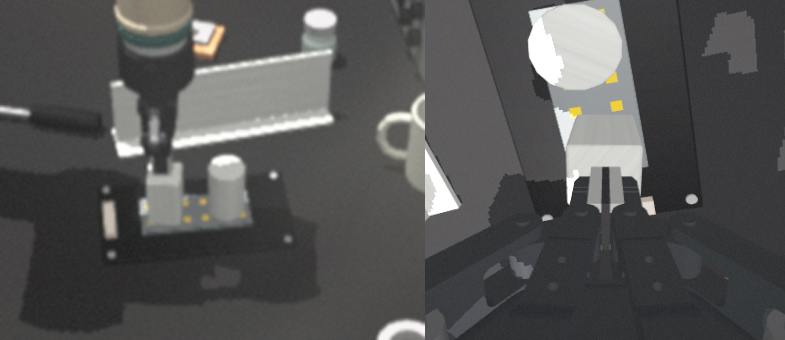

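The side crop shows the square piece still standing, with the gripper above and behind it. The wrist crop shows the shut fingers at the near (-x) side of the square's top, whose far edge is at about pixels (282-357, 262). I'll measure where the piece is now.

```bash
python3 - <<'E'
from h import *
np.set_printoptions(precision=4,suppress=True)
c=camera_info("wrist")
print("sq edge",cast(c,[(282,262),(357,262)],.074)); 
print("round",cast(c,[(290,100+47/.895)],.074))
s=manip.get_state();print(s["position"],yaw()+np.pi/2,s["contact_force"])
def proj(p):return cv2.projectPoints(np.float64(p),np.array(c["rvec"]),np.array(c["tvec"]),c["mtx"],None)[0].reshape(-1,2)
print("tcp px",proj([s["position"]]), "grasp", proj([s["position"]+[0,0,.019]]))
cs=camera_info("side");im=get_image("side")
print("tcp side",cv2.projectPoints(s["position"].reshape(1,3),np.array(cs["rvec"]),np.array(cs["tvec"]),cs["mtx"],None)[0])
cv2.imwrite("pics/chk2.png",np.hstack([cv2.resize(im[175:275,235:335],(400,400),interpolation=2),get_image("wrist")[200:400,220:420].repeat(2,0).repeat(2,1)]))
E
```

```text
sq edge [[ 0.4927  0.0087  0.074 ]
 [ 0.4861 -0.0253  0.074 ]]
round [[ 0.5399 -0.0056  0.074 ]]
[ 0.4707 -0.0043  0.0429] -0.19215670657330675 [ 0.2418  0.3619 -0.0244]
tcp px [[318.907  273.2825]] grasp [[318.7856 288.1042]]
tcp side [[[276.2299 231.2163]]]
```

View pics/chk2.png

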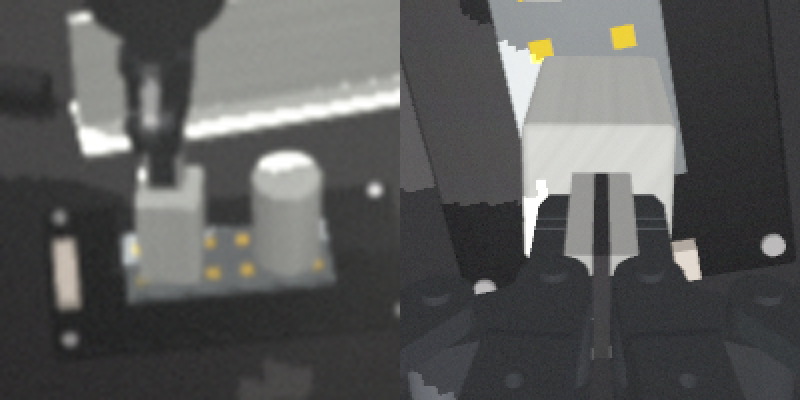

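The square piece has not moved (far edge at the same place). The shut fingertips, at about wrist pixel (320,286) and side pixel (276,222), appear to sit at or above the piece's top. That puts them about 30 mm higher than the reported TCP. A gentle touch with the fingers shut will settle it.

```bash
for i in 1; do python3 -m crank '{"translation":[[0,0,2],[0,0,0],[0,0,0]],"roll":[0,0,0],"fingers":[0,0,0]}' | egrep 'pos|contact'; done
python3 -m crank '{"translation":[[0,0,2],[0,0,0],[0,0,0]],"roll":[0,0,0],"fingers":[0,0,0]}' | egrep 'pos|contact'
python3 - <<'E'
from h import *
s=manip.get_state();cs=camera_info("side");cw=camera_info("wrist")
z=np.arange(.04,.13,.01);P=np.c_[np.tile(s["position"][:2],(len(z),1)),z]
pr=lambda c:cv2.projectPoints(P,np.array(c["rvec"]),np.array(c["tvec"]),c["mtx"],None)[0].reshape(-1,2)
print(np.c_[z,pr(cs),pr(cw)].round(3)); print(s["width"])
E
```

```text
position: [0.4706, -0.0042, 0.0409]
contact_force: [-0.3, -0.4, 0.0]
position: [0.4709, -0.0043, 0.0407]
contact_force: [-3.5, 0.4, 14.1]
[[4.00000e-02 2.76335e+02 2.32158e+02 3.18911e+02 2.72840e+02]
 [5.00000e-02 2.76173e+02 2.28929e+02 3.18851e+02 2.80208e+02]
 [6.00000e-02 2.76010e+02 2.25668e+02 3.18785e+02 2.88387e+02]
 [7.00000e-02 2.75845e+02 2.22375e+02 3.18712e+02 2.97516e+02]
 [8.00000e-02 2.75678e+02 2.19049e+02 3.18629e+02 3.07773e+02]
 [9.00000e-02 2.75510e+02 2.15691e+02 3.18535e+02 3.19379e+02]
 [1.00000e-01 2.75339e+02 2.12299e+02 3.18428e+02 3.32620e+02]
 [1.10000e-01 2.75168e+02 2.08873e+02 3.18305e+02 3.47867e+02]
 [1.20000e-01 2.74994e+02 2.05412e+02 3.18162e+02 3.65614e+02]]
-0.0005273346623148936
```

Contact of 14 N came at a reported z of 0.041, on a top face at 0.074. So the real fingertips are 33 mm above the reported TCP, and I'll allow for that from here on.

```bash
python3 -m crank '{"translation":[[0,0,-10],[0,0,0],[0,0,0],[0,0,0],[0,0,0],[0,0,0],[0,0,0],[0,0,0]],"roll":[0,0,0,0,0,0,0,0],"fingers":[0,1,1,1,1,1,1,1]}' 40
python3 -m crank '{"translation":[[0,0,10],[0,0,10],[0,0,8],[0,0,8],[0,0,0],[0,0,0]],"roll":[0,0,0,0,0,0],"fingers":[1,1,1,1,1,1]}'
python3 -m crank '{"translation":[[0,0,0],[0,0,0],[0,0,0],[0,0,0],[0,0,0],[0,0,0],[0,0,0],[0,0,0]],"roll":[0,0,0,0,0,0,0,0],"fingers":[0,0,0,0,0,0,0,0]}' 40
```

```text
clock: 6.6
position: [0.4707, -0.0043, 0.0489]
ee_rot: [0.0, 0.995, -0.096, -0.0]
contact_force: [-0.0, -0.4, 0.5]
width: 0.0853
gripper_force: 0.0
clock: 7.2
position: [0.4706, -0.0042, 0.0126]
ee_rot: [0.0, 0.995, -0.096, -0.0]
contact_force: [0.1, -0.7, -0.2]
width: 0.0852
gripper_force: 0.0
clock: 8.0
position: [0.471, -0.0043, 0.0134]
ee_rot: [0.0, 0.995, -0.096, 0.0]
contact_force: [-0.6, 0.1, 4.4]
width: 0.0353
gripper_force: 40.5
```

```bash
python3 -m crank '{"translation":[[0,0,-15],[0,0,-30],[0,0,-35],[0,0,-20],[0,0,0]],"roll":[0,0,0,0,0],"fingers":[0,0,0,0,0]}' 60
python3 -m crank '{"translation":[[8,30,0],[10.4,44,0],[10.4,44,0],[10.4,44,0],[10.4,44,0],[10.4,44,0],[8,30,0],[4,16,0]],"roll":[0,0,0,0,0,0,0,0.083],"fingers":[0,0,0,0,0,0,0,0]}'
python3 -m crank '{"translation":[[0,0,0],[0,0,0],[0,0,0]],"roll":[0,0,0],"fingers":[0,0,0]}'
python3 - <<'E'
from h import *
print(togo([.4855,-.309,.004]),yaw()+np.pi/2)
c=camera_info("wrist");im=get_image("wrist");cv2.imwrite("pics/w3.png",im)
import json;json.dump({k:np.array(v).tolist() for k,v in c.items()},open("w3.json","w"))
E
```

```text
clock: 8.5
position: [0.4728, -0.0046, 0.1151]
ee_rot: [0.0, 0.995, -0.096, 0.003]
contact_force: [0.6, 0.1, -2.3]
width: 0.0351
gripper_force: 61.0
clock: 9.3
position: [0.4839, -0.3111, 0.1102]
ee_rot: [-0.0, 0.99, -0.139, -0.001]
contact_force: [0.3, 0.2, -1.9]
width: 0.035
gripper_force: 61.0
clock: 9.6
position: [0.4841, -0.3067, 0.1118]
ee_rot: [-0.001, 0.991, -0.136, -0.001]
contact_force: [-0.3, -0.1, -2.6]
width: 0.0353
gripper_force: 61.0
[  2.2   2.  107.8] -0.2734747396993087
```

View pics/w3.png

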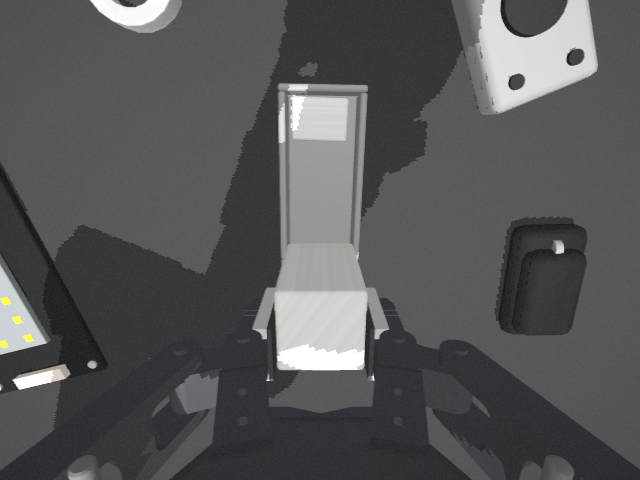

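The square piece is held upright between the fingers, its top at (272-366, 291-370). The case is ahead of it, with +x rim corners at (278,86) and (368,87), and the low block is at (291-347, 97-140).

```bash
python3 - <<'E'
from h import *
import json
np.set_printoptions(precision=4,suppress=True)
c={k:np.array(v) for k,v in json.load(open("w3.json")).items()}
q=cast(c,[(278,86),(368,87),(282,250),(360,250)],.035);print(q)
print([np.arctan2(*(q[i]-q[j])[[1,0]]) for i,j in((0,2),(1,3))],np.arctan2(*(q[0]-q[1])[[1,0]])-np.pi/2)
for ang in(-.275,):
    u=np.array([np.cos(ang),np.sin(ang)]);n=np.array([-u[1],u[0]])
    print("centre from +x end",(q[0]+q[1])[:2]/2-.067*u, "widths",(q[0]-q[1])[:2]@n,(q[2]-q[3])[:2]@n)
    ctr=np.array([.524,-.320]);print("rel",[((p[:2]-ctr)@u,(p[:2]-ctr)@n) for p in q])
    b=cast(c,[(290,140),(347,140)],.03);print("block edge",[((p[:2]-ctr)@u,(p[:2]-ctr)@n) for p in b])
    t=cast(c,[(276,291),(366,291),(272,368),(365,370)],.171);print("piece",t.mean(0))
E
```

```text
[[ 0.5938 -0.3081  0.035 ]
 [ 0.5765 -0.3674  0.035 ]
 [ 0.4792 -0.2746  0.035 ]
 [ 0.4625 -0.3341  0.035 ]]
[np.float64(-0.28460661862614245), np.float64(-0.28406635293774113)] -0.283740566300158
centre from +x end [ 0.5207 -0.3196] widths 0.06176500488860861 0.06183557505752589
rel [(np.float64(0.06396159164583759), np.float64(0.03039733712748839)), (np.float64(0.0634217167771458), np.float64(-0.03136766776112022)), (np.float64(-0.055435358162821524), np.float64(0.03154437337519977)), (np.float64(-0.055307014753641436), np.float64(-0.030291201682326123))]
block edge [(np.float64(0.02824400259934268), np.float64(0.023502848852615683)), (np.float64(0.028312676237931125), np.float64(-0.01821949889227286))]
piece [ 0.4845 -0.3075  0.171 ]
```

```bash
python3 -m crank '{"translation":[[0,2,0],[0,0,25],[0,0,25],[0,0,20],[0,0,15],[0,0,8],[0,0,0],[0,0,0]],"roll":[0.01,0,0,0,0,0,0,0],"fingers":[0,0,0,0,0,0,0,0]}'
python3 - <<'E'
from h import *
print(togo([.4836,-.3088,.004]),yaw()+np.pi/2)
E
```

```text
clock: 10.45
position: [0.4849, -0.3106, 0.0207]
ee_rot: [0.0, 0.99, -0.142, 0.001]
contact_force: [0.3, -0.5, -1.7]
width: 0.0347
gripper_force: 61.1
[-1.8 -1.4 16.7] -0.2848181344094316
```

```bash
python3 -m crank '{"translation":[[-1,-1,6],[0,0,5],[0,0,2],[0,0,0],[0,0,0]],"roll":[0,0,0,0,0],"fingers":[0,0,0,0,0]}'
python3 -m crank '{"translation":[[0,0,2],[0,0,0],[0,0,0]],"roll":[0,0,0],"fingers":[0,0,0]}'
```

```text
clock: 10.95
position: [0.4837, -0.3093, 0.007]
ee_rot: [0.0, 0.99, -0.142, 0.0]
contact_force: [-0.0, 0.2, -1.4]
width: 0.035
gripper_force: 61.1
clock: 11.25
position: [0.4836, -0.3092, 0.005]
ee_rot: [0.0, 0.99, -0.142, -0.0]
contact_force: [0.0, 0.0, -2.0]
width: 0.035
gripper_force: 61.1
```

```bash
python3 -m crank '{"translation":[[0,0,1.5],[0,0,0],[0,0,0],[0,0,0],[0,0,0],[0,0,0],[0,0,0],[0,0,0]],"roll":[0,0,0,0,0,0,0,0],"fingers":[0,0,0,0.6,1,1,1,1]}'
python3 -m crank '{"translation":[[0,0,-10],[0,0,-20],[0,0,-40],[0,0,-40],[0,0,0]],"roll":[0,0,0,0,0],"fingers":[1,1,1,1,1]}'
python3 - <<'E'
from h import *
print(togo([.5396,-.006,.0115]),yaw()+np.pi/2)
E
```

```text
clock: 12.05
position: [0.4837, -0.3093, 0.0034]
ee_rot: [0.0, 0.99, -0.142, -0.0]
contact_force: [-0.2, -0.6, 0.5]
width: 0.0857
gripper_force: 0.0
clock: 12.55
position: [0.4873, -0.3122, 0.1202]
ee_rot: [0.003, 0.99, -0.142, 0.006]
contact_force: [0.4, -0.1, -0.1]
width: 0.0851
gripper_force: 0.0
[ -37.3 -309.1  106.7] -0.28514557313953226
```

```bash
python3 -m crank '{"translation":[[-3,-30,0],[-4.7,-46,0],[-4.7,-46,0],[-4.7,-46,0],[-4.7,-46,0],[-4.7,-46,0],[-3.5,-31,0],[-1.7,-15.8,0]],"roll":[0,0,0,0,0,0,0,0],"fingers":[1,1,1,1,1,1,1,1]}'
python3 -m crank '{"translation":[[0,0,0],[0,0,0],[0,0,0]],"roll":[0,0,0],"fingers":[1,1,1]}'
python3 - <<'E'
from h import *
np.set_printoptions(precision=4,suppress=True)
print(togo([.5396,-.006,.0115]),yaw()+np.pi/2)
c=camera_info("wrist");im=get_image("wrist");cv2.imwrite("pics/w4.png",im);g=im.min(2)
m=(g>180).astype(np.uint8)
P=cv2.projectPoints(np.float64([[.5396,-.006,.074],[.503,-.004,.014]]),np.array(c["rvec"]),np.array(c["tvec"]),c["mtx"],None)[0].reshape(-1,2);print(P)
for k in cv2.findContours(m,0,2)[0]:
    if cv2.contourArea(k)>400 and cv2.pointPolygonTest(k,tuple(P[0]),True)>-40:
        w=cast(c,k.reshape(-1,2),.074)[:,:2].astype(np.float32)*1000;print(cv2.boundingRect(k),cv2.minEnclosingCircle(w),cv2.fitEllipse(w))
E
```

```text
clock: 13.35
position: [0.5394, -0.0033, 0.1135]
ee_rot: [-0.0, 0.99, -0.141, -0.0]
contact_force: [-0.1, -0.3, -0.3]
width: 0.0855
gripper_force: 0.0
clock: 13.65
position: [0.5394, -0.0075, 0.1134]
ee_rot: [0.0, 0.99, -0.143, -0.0]
contact_force: [1.0, -0.7, -0.3]
width: 0.085
gripper_force: 0.0
[ -0.3  -1.6 101.9] -0.2866843415531024
[[316.7364 250.4853]
 [327.0679 265.9104]]
(278, 203, 86, 126) ((527.7025756835938, -6.709584712982178), 49.521385192871094) ((521.972900390625, -5.075532913208008), (38.66499328613281, 102.81240844726562), 93.12084197998047)
```

```bash
python3 -m crank '{"translation":[[0,-1,25],[0,0,25],[0,0,25],[0,0,17],[0,0,10],[0,0,0],[0,0,0],[0,0,0]],"roll":[0,0,0,0,0,0,0,0],"fingers":[1,1,1,1,1,1,1,1]}' 60
python3 -m crank '{"translation":[[0,0,0],[0,0,0],[0,0,0],[0,0,0],[0,0,0],[0,0,0],[0,0,0]],"roll":[0,0,0,0,0,0,0],"fingers":[0,0,0,0,0,0,0]}' 60
python3 -m crank '{"translation":[[0,0,-15],[0,0,-30],[0,0,-35],[0,0,-20],[0,0,0],[0,0,0],[0,0,0]],"roll":[0,0,0,0,0,0,0],"fingers":[0,0,0,0,0,0,0]}'
```

```text
clock: 14.5
position: [0.5409, -0.0054, 0.0125]
ee_rot: [0.0, 0.99, -0.142, 0.001]
contact_force: [0.7, 0.4, 0.3]
width: 0.0855
gripper_force: 0.0
clock: 15.2
position: [0.5404, -0.0049, 0.0122]
ee_rot: [0.0, 0.99, -0.142, 0.001]
contact_force: [-0.7, 0.5, 5.4]
width: 0.0385
gripper_force: 60.2
clock: 15.9
position: [0.5382, -0.0047, 0.1095]
ee_rot: [0.0, 0.99, -0.142, -0.002]
contact_force: [-0.1, 0.6, -2.2]
width: 0.0382
gripper_force: 60.6
```

```bash
python3 -m crank '{"translation":[[7.4,30,0],[11.3,46,0],[11.3,46,0],[11.3,46,0],[11.3,46,0],[11.3,46,0],[7.6,31,0],[4,16,0]],"roll":[0,0,0,0,0,0,0,0],"fingers":[0,0,0,0,0,0,0,0]}'
python3 -m crank '{"translation":[[0,0,0],[0,0,0],[0,0,0]],"roll":[0,0,0],"fingers":[0,0,0]}'
python3 - <<'E'
from h import *
print(togo([.5254,-.321,.004]),yaw()+np.pi/2)
for n in("wrist","side"):
    im=get_image(n);cv2.imwrite(f"pics/{n}5.png",im)
w=cv2.imread("pics/wrist5.png");s=cv2.imread("pics/side5.png")
cv2.imwrite("pics/chk5.png",np.hstack([w[:,180:500],cv2.resize(s[260:380,260:380],(480,480),interpolation=2)]))
import json;json.dump({k:np.array(v).tolist() for k,v in camera_info("wrist").items()},open("w5.json","w"))
E
```

```text
clock: 16.7
position: [0.5247, -0.3234, 0.1092]
ee_rot: [-0.0, 0.99, -0.143, -0.001]
contact_force: [-0.8, 1.1, -1.1]
width: 0.0387
gripper_force: 61.0
clock: 17.0
position: [0.5257, -0.3185, 0.111]
ee_rot: [-0.001, 0.99, -0.141, -0.001]
contact_force: [0.5, 0.2, -2.1]
width: 0.0381
gripper_force: 61.0
[  0.5   2.6 107. ] -0.2837529167863657
```

View pics/chk5.png

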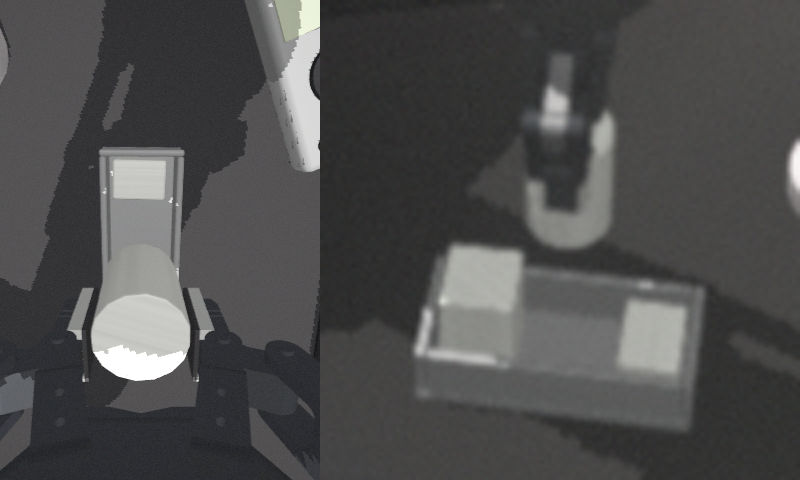

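The square piece stands upright at the -x end of the case. The round one is held above it, its top centred at wrist pixel (321,337). The low block is at side pixels (335-352, 335-353).

```bash
python3 - <<'E'
from h import *
import json
np.set_printoptions(precision=4,suppress=True)
c={k:np.array(v) for k,v in json.load(open("w5.json")).items()};s=camera_info("side")
u=np.array([np.cos(-.284),np.sin(-.284)]);n=np.array([-u[1],u[0]]);ctr=np.array([.522,-.320])
f=lambda n_,p:print(n_,[((q[:2]-ctr)@u,(q[:2]-ctr)@n) for q in p])
f("square right edge top",cast(s,[(310.5,322.5),(309,337)],.065))
f("square left",cast(s,[(293,321),(290.5,334)],.065))
f("block left",cast(s,[(336,334.5),(334.5,352)],.03))
f("block left wrist",cast(c,[(293,198),(345,199)],.03))
f("case end wrist",cast(c,[(280,150),(363,150)],.035))
f("case ends side",cast(s,[(284.5,349),(356,332)],.035))
f("round",cast(c,[(321,336.5)],.171)); f("tcp",[manip.get_state()["position"]])
E
```

```text
square right edge top [(np.float64(-0.019559688168741374), np.float64(0.017168407040039177)), (np.float64(-0.017423120342568762), np.float64(-0.01784674129339724))]
square left [(np.float64(-0.053578625568614195), np.float64(0.016096393541147235)), (np.float64(-0.053158762664683126), np.float64(-0.01571290245389924))]
block left [(np.float64(0.030380295547561293), np.float64(0.022558674671447995)), (np.float64(0.032208558171575245), np.float64(-0.019691836839271157))]
block left wrist [(np.float64(0.031146617970962055), np.float64(0.02239150783014105)), (np.float64(0.030402873917038546), np.float64(-0.01764019085841378))]
case end wrist [(np.float64(0.06719222455777009), np.float64(0.03056912475962954)), (np.float64(0.06724172735229074), np.float64(-0.029474469384177873))]
case ends side [(np.float64(-0.06309016852463424), np.float64(-0.02975573951930885)), (np.float64(0.06891760526669398), np.float64(0.03027252862197483))]
round [(np.float64(0.002062384169093222), np.float64(0.001060385652227875))]
tcp [(np.float64(0.0035952797360300948), np.float64(0.0021911431189498855))]
```

```bash
python3 -m crank '{"translation":[[2.5,1.5,0],[0,0,25],[0,0,25],[0,0,18],[0,0,12],[0,0,8],[0,0,0],[0,0,0]],"roll":[0,0,0,0,0,0,0,0],"fingers":[0,0,0,0,0,0,0,0]}'
python3 -m crank '{"translation":[[0,0,6],[0,0,5],[0,0,4],[0,0,0],[0,0,0]],"roll":[0,0,0,0,0],"fingers":[0,0,0,0,0]}'
```

```text
clock: 17.9
position: [0.5285, -0.3233, 0.0242]
ee_rot: [0.0, 0.99, -0.142, 0.001]
contact_force: [0.3, 0.3, -2.9]
width: 0.0383
gripper_force: 61.0
clock: 18.4
position: [0.5278, -0.3229, 0.0084]
ee_rot: [-0.0, 0.99, -0.142, -0.0]
contact_force: [-0.1, -0.1, -2.2]
width: 0.0383
gripper_force: 61.0
```

```bash
python3 -m crank '{"translation":[[0,0,2],[0,0,2],[0,0,1],[0,0,0],[0,0,0]],"roll":[0,0,0,0,0],"fingers":[0,0,0,0,0]}'
python3 -m crank '{"translation":[[0,0,0],[0,0,0],[0,0,0],[0,0,0],[0,0,0],[0,0,0]],"roll":[0,0,0,0,0,0],"fingers":[0.6,1,1,1,1,1]}'
python3 -m crank '{"translation":[[0,0,-10],[0,0,-20],[0,0,-40],[0,0,-40],[0,0,-40],[0,0,-40],[0,0,0],[0,0,0]],"roll":[0,0,0,0,0,0,0,0],"fingers":[1,1,1,1,1,1,1,1]}'
python3 - <<'E'
from h import *
np.set_printoptions(precision=4,suppress=True)
print(togo([.56,.26,.194]),yaw()+np.pi/2)
c=camera_info("side");im=get_image("side");cv2.imwrite("pics/side6.png",im)
z=im[300:380,270:370]
m=(z.min(2)>150).astype(np.uint8)
for k in cv2.findContours(m,0,2)[0]:
    if cv2.contourArea(k)>60: x,y,w,h=cv2.boundingRect(k);print(x+270,y+300,w,h,cv2.contourArea(k))
E
```

```text
clock: 18.9
position: [0.5279, -0.3229, 0.0035]
ee_rot: [0.0, 0.99, -0.142, 0.0]
contact_force: [0.1, 0.5, -1.9]
width: 0.0385
gripper_force: 61.0
clock: 19.5
position: [0.5279, -0.323, 0.0036]
ee_rot: [0.0, 0.99, -0.142, 0.0]
contact_force: [0.2, 0.3, 0.0]
width: 0.0854
gripper_force: 0.0
clock: 20.3
position: [0.5284, -0.3233, 0.1955]
ee_rot: [0.001, 0.99, -0.142, 0.002]
contact_force: [-0.6, -0.8, -0.6]
width: 0.0853
gripper_force: 0.0
[-133.8 -568.6    0.3] -0.2851889586029488
335 335 20 22 336.5
313 325 21 17 251.5
290 322 20 16 231.0
```

```bash
python3 -m crank '{"translation":[[-7,-30,0],[-10.7,-45,0],[-10.7,-45,0],[-10.7,-45,0],[-10.7,-45,0],[-10.7,-45,0],[-10.7,-45,0],[-10.7,-45,0]],"roll":[0,0,0,0,0,0,0,0],"fingers":[1,1,1,1,1,1,1,1]}'
python3 -m crank '{"translation":[[-10.7,-45,0],[-10.7,-45,0],[-10.7,-45,0],[-10.7,-45,0],[-10.7,-45,0],[-7,-30,0],[0,0,0],[0,0,0]],"roll":[0,0,0,0,0,0,0,0],"fingers":[1,1,1,1,1,1,1,1]}'
python3 - <<'E'
from h import *
import json
s=manip.get_state();print(s["position"],yaw()+np.pi/2,s["clock"])
c=camera_info("wrist");im=get_image("wrist");cv2.imwrite("pics/w7.png",im);json.dump({k:np.array(v).tolist() for k,v in c.items()},open("w7.json","w"))
E
```

```text
clock: 21.15
position: [0.5449, 0.0331, 0.1917]
ee_rot: [0.0, 0.99, -0.142, -0.002]
contact_force: [0.6, 1.9, -1.2]
width: 0.085
gripper_force: 0.0
clock: 21.95
position: [0.5589, 0.2929, 0.1914]
ee_rot: [0.001, 0.99, -0.141, -0.002]
contact_force: [-0.6, -0.8, -0.3]
width: 0.0852
gripper_force: 0.0
[0.55886507 0.29290164 0.19139245] -0.2835255810004218 21.95
```

View pics/w7.png

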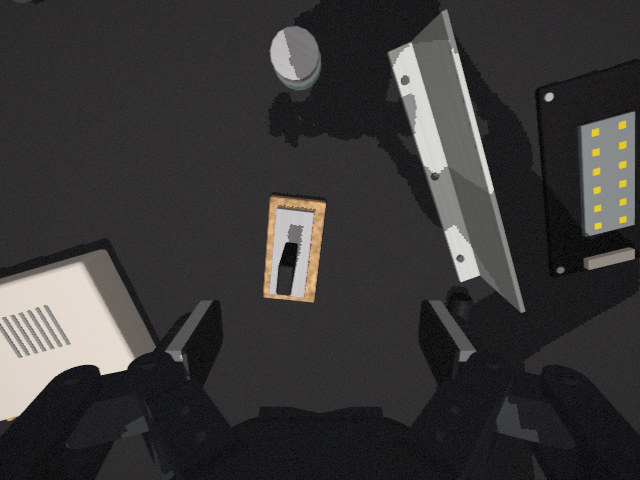

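The wrist view shows the target on its cork pad: cork at (264-326, 193-302), plate at (271-314, 206-300), and the black handle leaning towards (285,280). The screen is at (388-524, 10-312), and the emptied sensor pad is at right.

```bash
python3 - <<'E'
from h import *
import json
np.set_printoptions(precision=4,suppress=True)
c={k:np.array(v) for k,v in json.load(open("w7.json")).items()}
im=cv2.imread("pics/w7.png");hsv=cv2.cvtColor(im,cv2.COLOR_BGR2HSV);H,S,V=cv2.split(hsv)
roi=np.zeros(S.shape,np.uint8);roi[180:315,250:340]=1
cork=((S>80)&(V>60)).astype(np.uint8)*roi
k=max(cv2.findContours(cv2.morphologyEx(cork,3,np.ones((5,5))),0,2)[0],key=cv2.contourArea)
hull=np.zeros_like(roi);cv2.fillPoly(hull,[cv2.convexHull(k)],1)
hull=cv2.erode(hull,np.ones((3,3)))
pl=((S<70)&(V>70)).astype(np.uint8)*hull
def rect(px,z,n):
    w=cast(c,px,z)[:,:2].astype(np.float32)*1000;r=cv2.minAreaRect(w);print(n,r,cv2.boundingRect(px))
rect(k.reshape(-1,2),.012,"cork")
q=np.argwhere(cv2.morphologyEx(pl,2,np.ones((3,3))))[:,::-1].astype(np.int32);rect(q,.020,"plate")
bl=((V<28)).astype(np.uint8)*roi;bl[:,:268]=0;bl[:,318:]=0;bl[:205]=0
k2=max(cv2.findContours(bl,0,2)[0],key=cv2.contourArea);print(cv2.contourArea(k2),cv2.boundingRect(k2))
for r in range(222,302,4): print(r,"".join("%4d"%v for v in V[r,264:320:3]))
E
```

```text
cork ((517.985595703125, 335.355712890625), (60.7257080078125, 121.64151000976562), 67.17731475830078) (263, 195, 63, 108)
plate ((518.1887817382812, 337.4033203125), (40.465946197509766, 101.40028381347656), 66.74430084228516) (269, 207, 45, 90)
279.0 (280, 243, 17, 31)
222   48  57 231 212 197 200 198 196 200 202 201 199 197 202 202 202 181 200 218
226   53  87 220 202 198 199 199 198 198 115 111 116 114 151 202 203 182 212 205
230   46 131 223 211 197 200 198 199 185 115 114 113 115 202 201 204 162 217 203
234   51 137 215 190 198 200 198 199 185 115 115 114 115 204 200 202 208 202 209
238   53 134 195 208 200 199 201 200 118 120 114 114 114 202 198 201 180 198 205
242   50 164 197 176 201 196 200 185  72  93 111 116 153 203 202 196 216 211 199
246   44 206 221 183 201 198 202   8  14  14  22  53 202 203 202 190 191 193 184
250   50 199 198 190 202 201 187  20   9  22  25  73 201 204 203 187 205 180 206
254   49 191 203 200 204 201  66  26  19  23  15  89 202 201 202 181 205 203 202
258   49 199 199 201 204 202  20  19  12  17   9 117 202 201 204 215 224 207 193
262   50 229 233 201 202 150  17  21  19  15  20 203 203 200 200 151 207 210 182
266   64 212 218 199 202  32  38  36  21  22   8 203 203 200 200 204 211 199 120
270   85 192 199 200 202  47  48  51  52  49  69 203 201 202 195 200 202 204  40
274  139 213 181 201 192  49  50  48  51  51 139 203 200 201 201 196 209 227  38
278  135 213 168 201 188  49  48  47  50  39 178 203 199 202 123 200 231 225  46
282  155 187 182 204 186  50  53  58  49  33 203 202 197 204 149 191 225 196  49
286  189 204 193 200 150  49  50  50  43  49 203 198 198 201 221 219 231 172  49
290  213 231 202 199  66  48  57  50  43 125 201 200 198 197 226 206 206 163  47
294  163 199 198 186 180  93  61  58  51 177 201 195 198 192 191 181 167  47  47
298   51  54  83 141 185 209 202 206 178 212 221 202 203 198 201 186 196  50  51
```

```bash
python3 - <<'E'
from h import *
import json
np.set_printoptions(precision=4,suppress=True)
c={k:np.array(v) for k,v in json.load(open("w7.json")).items()}
print("handle top",cast(c,[(285.5,281)],.087))
print("box",cast(c,[(107,242),(158,350)],0.0))
a=-.404;t=np.array([.5182,.3374])
b=cast(c,[(107,242),(158,350)],0.0)[:,:2]-t;print("box in target frame",b@np.array([np.cos(a),np.sin(a)]),b@np.array([-np.sin(a),np.cos(a)]))
print(togo([.5182,.3374,.005]),yaw()+np.pi/2)
E
```

```text
handle top [[0.5165 0.3368 0.087 ]]
box [[0.5838 0.5371 0.    ]
 [0.4348 0.5419 0.    ]]
box in target frame [-0.0182 -0.1571] [0.2095 0.1553]
[-51.6 -32.5 186.9] -0.28487258272303273
```

```bash
python3 -m crank '{"translation":[[-26,-16,0],[-26,-16.5,0],[0,0,0],[0,0,40],[0,0,40],[0,0,30],[0,0,0],[0,0,0]],"roll":[0,0,0.119,0,0,0,0,0],"fingers":[1,1,1,1,1,1,1,1]}'
python3 -m crank '{"translation":[[0,0,0],[0,0,0]],"roll":[0,0],"fingers":[1,1]}'
python3 - <<'E'
from h import *
print(togo([.5178,.3372,.005]),yaw()+np.pi/2)
E
```

```text
clock: 22.8
position: [0.5196, 0.3375, 0.0836]
ee_rot: [0.0, 0.979, -0.201, -0.0]
contact_force: [0.6, 0.6, 1.5]
width: 0.0851
gripper_force: 0.0
clock: 23.0
position: [0.5209, 0.3391, 0.0857]
ee_rot: [-0.001, 0.98, -0.201, 0.002]
contact_force: [0.3, 0.0, 0.9]
width: 0.0852
gripper_force: 0.0
[-2.3  3.2 80.6] -0.4046762599735869
```

```bash
python3 -m crank '{"translation":[[-2,2,25],[0,0,25],[0,0,18],[0,0,10],[0,0,0],[0,0,0],[0,0,0]],"roll":[0,0,0,0,0,0,0],"fingers":[1,1,1,1,1,1,1]}' 60
python3 - <<'E'
from h import *
print(togo([.5178,.3372,.005]),yaw()+np.pi/2)
E
python3 -m crank '{"translation":[[0,0,0],[0,0,0],[0,0,0],[0,0,0],[0,0,0],[0,0,0],[0,0,0],[0,0,0]],"roll":[0,0,0,0,0,0,0,0],"fingers":[0,0,0,0,0,0,0,0]}' 60
python3 -m crank '{"translation":[[0,0,0],[0,0,0],[0,0,0]],"roll":[0,0,0],"fingers":[0,0,0]}' 80
```

```text
clock: 23.7
position: [0.5178, 0.3382, 0.0069]
ee_rot: [-0.001, 0.98, -0.201, 0.001]
contact_force: [0.2, -0.1, -0.6]
width: 0.0853
gripper_force: 0.0
[0.4 1.  1.9] -0.40415869695402185
clock: 24.5
position: [0.5166, 0.3376, 0.0054]
ee_rot: [0.0, 0.98, -0.201, -0.0]
contact_force: [-0.1, -0.4, -0.5]
width: 0.0132
gripper_force: 61.7
clock: 24.8
position: [0.5167, 0.3376, 0.0054]
ee_rot: [0.0, 0.98, -0.201, 0.0]
contact_force: [0.4, 0.6, -1.3]
width: 0.0132
gripper_force: 78.4
```

```bash
python3 -m crank '{"translation":[[0,0,-10],[0,0,-25],[0,0,-35],[0,0,-35],[0,0,-20],[0,0,0],[0,0,0],[0,0,0]],"roll":[0,0,0,0,0,0,0,0],"fingers":[0,0,0,0,0,0,0,0]}'
python3 -m crank '{"translation":[[6,16,0],[12,32,0],[12,32,0],[12,32,0],[12,32,0],[12,32,0],[12,32,0],[12,32,0]],"roll":[0,0,0,0,0,0,0,0],"fingers":[0,0,0,0,0,0,0,0]}'
python3 -m crank '{"translation":[[12,32,0],[12,30,0],[6,16,0],[0,0,0],[0,0,0],[0,0,0],[0,0,0],[0,0,0]],"roll":[0,0,0,-0.1,-0.1,-0.1,-0.09,0],"fingers":[0,0,0,0,0,0,0,0]}'
python3 -m crank '{"translation":[[0,0,0],[0,0,0],[0,0,0],[0,0,0]],"roll":[0,0,0,0],"fingers":[0,0,0,0]}'
python3 - <<'E'
from h import *
import json
np.set_printoptions(precision=4,suppress=True)
s=manip.get_state();print(s["position"],yaw()+np.pi/2,s["clock"])
c=camera_info("wrist");im=get_image("wrist");cv2.imwrite("pics/w8.png",im);json.dump({k:np.array(v).tolist() for k,v in c.items()},open("w8.json","w"))
hsv=cv2.cvtColor(im,cv2.COLOR_BGR2HSV);H,S,V=cv2.split(hsv)
y=((H>18)&(H<35)&(S>140)&(V>100)).astype(np.uint8)
n,l,st,ce=cv2.connectedComponentsWithStats(y)
for i in range(1,n):
    if st[i,4]>8: print("electrode",st[i],cast(c,[ce[i]],.014)[0])
for r in range(180,330,6): print(r,"".join("%4d"%v for v in V[r,256:386:5]))
E
```

```text
clock: 25.6
position: [0.5154, 0.337, 0.1288]
ee_rot: [0.001, 0.98, -0.201, -0.001]
contact_force: [-0.5, 1.0, -0.7]
width: 0.0128
gripper_force: 78.4
clock: 26.4
position: [0.5034, 0.0792, 0.1293]
ee_rot: [0.001, 0.98, -0.201, -0.001]
contact_force: [-0.1, 0.6, -1.1]
width: 0.0131
gripper_force: 78.3
clock: 27.2
position: [0.5005, -0.0026, 0.1294]
ee_rot: [0.0, 1.0, -0.007, -0.001]
contact_force: [-0.2, -0.1, -1.1]
width: 0.0129
gripper_force: 78.4
clock: 27.6
position: [0.5018, -0.0019, 0.1304]
ee_rot: [0.0, 1.0, -0.007, -0.0]
contact_force: [-0.2, 0.1, -1.0]
width: 0.0131
gripper_force: 78.4
[ 0.5018 -0.0019  0.1304] -0.014548885139987089 27.6
electrode [303 157   7   9  57] [0.5547 0.0087 0.014 ]
electrode [333 157   8   8  56] [ 0.5544 -0.0175  0.014 ]
electrode [333 181   8   6  44] [ 0.5351 -0.0172  0.014 ]
180  103 107 103 104 103 105 106 182 255 255 255 255 255 176 176 178 177 177 177 158  71  70  72  70 102  98
186  103 105 107 106 105 112 118 164 241 240 255 239 238 171 168 169 236 187 170 152  93  70  99 101  99  98
192  105 105 106 104 106 255 255 255 204 204 205 208 207
[... 1750 characters left out ...]
47  47  51 167 167 211 235  52  52  53  52  50
294  110  82 104 105 104 105 255 166 167 131  46  45  42  41  47  50  46 166 166 191 255  56  56  53  53  53
300  111  80 106 105  82  67  69 165 169  83  52  49  46  45  50  47  48 168 167 168  64  66  55  52  52  49
306   75  61 103 105  65  67  77 168 166  58  44  45  47  45  45  50  42 134 169 166  65  70  67  54  53  49
312   72  66 208 133  67  63 123 169 167  50  46  48  48  48  45  45  44  97 169 166  67  65  66 207 209  51
318   72  64  51  62  64  65 168 166 166  51  45  49  49  47  49  48  51  59 167 167 106  67  64  61  46  63
324   71  68  68  63  64  69 168 167 166  47  47  41  46  47  49  47  45  56 168 168 157  67  64  65  69  72
```

```bash
python3 - <<'E'
from h import *
import json
np.set_printoptions(precision=4,suppress=True)
def ld(f): return {k:np.array(v) for k,v in json.load(open(f)).items()}
c=ld("w7.json");im=cv2.imread("pics/w7.png");H,S,V=cv2.split(cv2.cvtColor(im,cv2.COLOR_BGR2HSV))
y=((H>18)&(H<35)&(S>120)&(V>80)).astype(np.uint8);y[:,:560]=0
n,l,st,ce=cv2.connectedComponentsWithStats(y)
p=np.array([cast(c,[ce[i]],.014)[0] for i in range(1,n) if st[i,4]>15]);p=p[np.lexsort((p[:,1],p[:,0]))];print(len(p),p[:,:2].tolist(),p.mean(0))
c=ld("w8.json");im=cv2.imread("pics/w8.png");H,S,V=cv2.split(cv2.cvtColor(im,cv2.COLOR_BGR2HSV))
z=.1304+.0066+.008
L,Rr,F=[],[],[]
for r in range(205,285,4):
    row=V[r].astype(int);x=320
    g=np.where(row[262:300]>np.where(r<0,0,150))[0]; L.append((262+g[0]-.5,r))
    g=np.where(row[345:380]>185)[0]; Rr.append((345+g[-1]+.5,r))
for x in range(290,356,4):
    col=np.abs(np.diff(V[183:200,x].astype(int)));F.append((x,183+col.argmax()+.5))
for nm,E in(("L",L),("R",Rr),("F",F)):
    w=cast(c,E,z)[:,:2]; vx,vy,x0,y0=cv2.fitLine(w.astype(np.float32),cv2.DIST_HUBER,0,.001,.001).ravel();print(nm,np.arctan(vy/vx),np.median(w,0)); print(E[::4])
E
```

```text
12 [[0.4536311439557381, -0.017061929538027376], [0.45404387107684807, 0.008464798513788951], [0.4736346975196605, -0.017360109571993187], [0.47392872201287495, 0.008494906539478264], [0.49377773645859047, -0.01769240198694466], [0.49413654321925704, 0.008238881225781036], [0.513716850245472, -0.018048595143130564], [0.5140538720395248, 0.0078785379455939], [0.5339413466687448, -0.018509007336226402], [0.5342773769880378, 0.007532498824409484], [0.5540509859631841, -0.018846853360943605], [0.5544799231483513, 0.007388989853388761]] [ 0.504 -0.005  0.014]
L -0.021655131 [0.5249 0.0172]
[(np.float64(279.5), 205), (np.float64(279.5), 221), (np.float64(280.5), 237), (np.float64(280.5), 253), (np.float64(281.5), 269)]
R -0.008509281 [ 0.5243 -0.0226]
[(np.float64(360.5), 205), (np.float64(360.5), 221), (np.float64(359.5), 237), (np.float64(359.5), 253), (np.float64(358.5), 269)]
F 1.5191841 [ 0.553  -0.0041]
[(290, np.float64(188.5)), (306, np.float64(186.5)), (322, np.float64(188.5)), (338, np.float64(186.5)), (354, np.float64(186.5))]
```

```bash
python3 -m crank '{"translation":[[1.5,2.3,10],[0,0,20],[0,0,20],[0,0,15],[0,0,10],[0,0,5],[0,0,0],[0,0,0]],"roll":[0,0,0,0,0,0,0,0],"fingers":[0,0,0,0,0,0,0,0]}'
python3 -m crank '{"translation":[[0,0,0],[0,0,0],[0,0,0]],"roll":[0,0,0],"fingers":[0,0,0]}'
python3 - <<'E'
from h import *
np.set_printoptions(precision=4,suppress=True)
s=manip.get_state();print(s["position"],yaw()+np.pi/2,togo([.503,-.0042,.018]))
c=camera_info("wrist");im=get_image("wrist");cv2.imwrite("pics/w9.png",im);V=im.max(2).astype(int)
z=s["position"][2]+.0146
L,Rr=[],[]
for r in range(205,290,4):
    g=np.where(V[r,262:300]>150)[0];L.append((262+g[0]-.5,r)); g=np.where(V[r,345:380]>185)[0];Rr.append((345+g[-1]+.5,r))
for nm,E in(("L",L),("R",Rr)):
    w=cast(c,E,z)[:,:2]; vx,vy,*_=cv2.fitLine(w.astype(np.float32),cv2.DIST_HUBER,0,.001,.001).ravel();print(nm,np.arctan(vy/vx),np.median(w,0))
print(V[176:200,320],V[176:200,300],V[176:200,345]); print(cast(c,[(320,188)],z))
E
```

```text
clock: 28.45
position: [0.504, -0.0043, 0.0509]
ee_rot: [0.0, 1.0, -0.007, 0.001]
contact_force: [0.2, -1.3, -1.5]
width: 0.0132
gripper_force: 78.4
clock: 28.75
position: [0.5037, -0.0042, 0.0509]
ee_rot: [0.0, 1.0, -0.007, 0.0]
contact_force: [0.3, -0.3, -1.1]
width: 0.0129
gripper_force: 78.4
[ 0.5037 -0.0042  0.0509] -0.01414756013842644 [-0.7 -0.  32.9]
L -0.018692246 [0.5246 0.0155]
R -0.014069208 [ 0.524  -0.0245]
[166 166 162 163 161 163 163 162 165 162 159 144 149 181 189 197 193 195
 195 196 195 195 196 197] [247 247 246 246 245 184 164 162 162 162 156 145 146 180 189 195 192 193
 194 193 191 192 192 192] [200 200 179 179 178 164 163 164 165 163 158 142 149 186 195 200 199 200
 199 198 199 199 200 200]
[[ 0.5542 -0.0055  0.0655]]
```

```bash
python3 -m crank '{"translation":[[0,0.5,8],[0,0,8],[0,0,7],[0,0,5],[0,0,3],[0,0,1],[0,0,0],[0,0,0]],"roll":[0,0,0,0,0,0,0,0],"fingers":[0,0,0,0,0,0,0,0]}'
python3 -m crank '{"translation":[[0,0,0],[0,0,0],[0,0,0],[0,0,0]],"roll":[0,0,0,0],"fingers":[0,0,0,0]}'
python3 - <<'E'
from h import *
np.set_printoptions(precision=4,suppress=True)
s=manip.get_state();print(s["position"],yaw()+np.pi/2,s["clock"],np.abs(s["qd"]).max())
c=camera_info("wrist");im=get_image("wrist");V=im.max(2).astype(int);print(V[176:200,320]);z=s["position"][2]+.0146
L=[(262+np.where(V[r,262:300]>150)[0][0]-.5,r) for r in range(205,290,4)];Rr=[(345+np.where(V[r,345:380]>185)[0][-1]+.5,r) for r in range(205,290,4)]
print(np.median(cast(c,L,z),0),np.median(cast(c,Rr,z),0),cast(c,[(320,188)],z))
im=get_image("side");m=(im[300:380,270:370].min(2)>150).astype(np.uint8)
for k in cv2.findContours(m,0,2)[0]:
    if cv2.contourArea(k)>60: print(cv2.boundingRect(k),cv2.contourArea(k))
# side: gap between plate front face and pad, column through the plate
print(im[225:262,300].max(1)); P=np.float64([[.504,-.005-.02,zz] for zz in(.0245,.0325)]+[[.504,-.031,.014]])
cs=camera_info("side");print(cv2.projectPoints(P,np.array(cs["rvec"]),np.array(cs["tvec"]),cs["mtx"],None)[0].reshape(-1,2))
E
```

```text
clock: 29.6
position: [0.5037, -0.0048, 0.0187]
ee_rot: [0.0, 1.0, -0.007, 0.0]
contact_force: [0.2, -0.6, -1.4]
width: 0.0132
gripper_force: 78.4
clock: 30.0
position: [0.5035, -0.0048, 0.0186]
ee_rot: [0.0, 1.0, -0.007, 0.0]
contact_force: [-0.3, -1.4, -0.9]
width: 0.0131
gripper_force: 78.4
[ 0.5035 -0.0048  0.0186] -0.014220621058375515 30.0 0.0014587516801338866
[161 163 161 162 159 163 159 160 161 161 154 143 146 181 190 195 193 193
 195 194 194 195 194 194]
[0.5244 0.0187 0.0332] [ 0.5238 -0.025   0.0332] [[ 0.554  -0.006   0.0332]]
(14, 21, 72, 36) 1794.5
[ 61  81 116 142 147 148 147 148 149 148 148 149 148 140 124 116 112 110
 112 112 112 105  85  56  44  45  43  44  46  44  44  45  48  46  45  49
  53]
[[291.8778 241.8052]
 [291.8089 239.2609]
 [292.2803 246.8974]]
```

```bash
python3 -c "
from rig import manip
print(manip.sign_off())"
```

```text
the job is handed in; nothing more can be done
None
```

I handed the job in at 30 s of robot time: both pieces stand in the case beside the low block, and the target is held still and level about 11 mm above the pad, centred to within about 1 mm by my measurement. No verdict came back.

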